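# Set the gap of a film applicator on the draw-down bed

### The arm

A 7-joint arm with a two-finger parallel gripper is mounted at the origin on a cart in front of the work surface, level with it; the furniture and walls round the work are solid. World frame = base frame: x ahead of the robot, y to its left, z up, the work surface at z = 0. Lengths are in m, angles in rad, forces in N, time in s.
With the tool pointing down it reaches from about 0.425 to 0.925 m from the base axis. Payload 6.8 kg.
Tool frame: the origin (TCP) lies at the very end of the fingers, on their centre line; the grasp point (between the pads) lies 19 mm behind it (r.hold_point_z is the distance from the TCP to the grasp point, in m); z points along the fingers, y is the direction in which the jaws open and shut (so a half turn about z gives the same grasp; the last joint's range is limited). The gripper opens to 85 mm and grips with 20 to 120 N. Pads are 22 mm wide; open, the fingers measure 114 mm over their backs; the gripper's body (76 mm by 85 mm) begins 54 mm behind the grasp point. The pads swing forward as they close: fully open they stand 13 mm farther back than shut.
Start: joints at [1.036, 0.477, 0.022, 1.555, -0.011, 1.109, -0.083], TCP at [0.279, -0.614, 0.231] pointing down, gripper open.
Joint ranges: [-2.96, 2.96], [-0.34, 2.1], [-1.41, 1.46], [0.24, 2.44], [-1.37, 4.51], [0.17, 1.92], [-2.96, 2.96]. Speed limits (rad/s): [2.39, 2.39, 3.14, 3.14, 3.14, 3.14, 3.14].

### API

Orientations are given as a rotation vector (axis times angle).
In Python, from bench import r gives the robot as it stands.
- The arm moves only by the tool play_rows, never from a script. Its argument "commands" is a list of rows, each a list of 7 numbers: the finger opening in m, from 0 to 0.0854, then the shift along the tool's x, y, z in m, then the turn, a rotation vector about the tool's x, y, z in rad. In form: [[gripper, dx, dy, dz, rx, ry, rz], ...]. A call has 1 to 5 rows; each row shifts and turns the commanded pose from where the row before left it, along the tool's axes as they then stand; what a row does not reach is not made up. A row lasts 1/12 s, in which the tool goes at most 41.7 mm and 7.16 degrees, less where a joint would pass 70% of its speed; a pose out of reach is approached as far as the arm can. A call with a gripper value outside its range is refused whole. The fingers move at their own pace and stop on an object; "force" is the grip in N (left out, the last holds). Time passes only in rows, so rows that do not move let the fingers close. It gives the time, the measured TCP pose, the force and the opening at its end, in the units of the state.
- r.get_obs(): the state, without advancing time (a new reading comes with each control period).
- r.grab_frame(name): name is "side" or "top" or "wrist"; returns a dict with "pixels" (400x640x3 uint8, red, green, blue), "vfov" (degrees; the focal length in pixels is half the picture's height over the tangent of half this angle, whatever the lens; pixels are square), "cx", "cy" (the principal point, pixels), "k1" (the pictures are not rectified: a ray, as slopes to the right and down, at radius r is drawn at 1 + k1 r^2 times it, then the intrinsics apply), "world_to_cam" (4x4, takes a point from world to camera coordinates). Camera axes: x right, y down, z forward; pixel columns grow to the right and rows downward; lengths in m; the calibration is good to about 2 mm. A picture is of the moment at which its call begins. There is no depth.
- r.hand_in(): hands the job in, once; it reports no verdict.
The state is a dict: "clock": time; "joints": joint angles; "qvel": joint speeds; "tau": joint torques, N m; "tcp_pos": TCP position; "orientation": TCP orientation; "contact_force": force on the tool from outside, world axes, zero at the start; "moment": the same for the moment, N m; "grip_width": finger opening in m.
Only numpy, scipy, OpenCV 4.12 (cv2) and the standard library are available. Lean on these libraries where they do the work, as an engineer would, in place of code of your own. Each camera call takes 0.05 s, during which the arm holds its last target. There are 200 camera calls.

### The job

Set the film applicator's gap for the next draw-down: stand it flat on the glass plate of the draw-down bed, between the two guide rails and near the middle of the plate, and let go of it there. Then turn its thumbscrew clockwise until the blade seats on the glass and the screw goes no further, and back it off a quarter turn to open the gap. Finish still holding the thumbscrew at that setting, the applicator standing flat on the glass, so that it cannot creep before a colleague tightens the lock ring; leave the cup, the dish and the calculator where they are.

Things in the scene. Friction and masses are not known exactly. Their poses are not given: they have to be found in the camera images.
- applicator: film applicator, loose steel bridge, about 0.6 kg: runners at both ends (56 mm along its x, 12 wide, 34 high) make it 96 mm wide along its y; the cross-beam between them is 44 mm thick along x, from 12 to 38 mm up: grip its front and back faces, thumbscrew (up to 64.5 mm) between the fingers. Starts upright on the bench. Origin: middle of the underside, z up. Either way round will do
- thumbscrew_grip (a point): middle of the thumbscrew's upright grip bar, on the screw's axis over the applicator's middle, 56.5 mm above its underside. Bar: 38 mm long (this point's x), 12 mm thick (its y), 19 mm high, on a collar of 27 mm diameter whose top lies 10.5 mm below this point; under it a fixed lock ring of 31 mm diameter. An index line marks the top of the +x half
- thumbscrew (a joint): rad by which the screw is backed off: 0 = blade seated (hard stop), growing counter-clockwise seen from above; a quarter turn is 1.571. At 0 the bar lies along the applicator's x, index line towards +x. Starts between 2.1 and 2.9; cannot pass 4. It takes about 0.05 N m to turn and stays where it is left; the blade moves 1 mm a turn
- bed: draw-down bed, fixed: grey base 230 mm (its x) by 144 mm (its y) with a glass plate, whose top is 36 mm above the bench, between two aluminium guide rails along its x; rails 16 mm wide, 10 mm higher than the glass, 102 mm apart. A clamp bar with two small screws crosses the plate's +x end, 89 to 103 mm from the middle. Origin: middle of the underside, z up
- glass_centre (a point): middle of the upper face of the glass plate, on the bed's axes; the applicator's x lies along the bed's x when it stands between the rails
- cup: white open cup, 70 mm diameter, 41 mm high, a bystander; origin at the middle of its underside
- dish: white shallow dish, 124 mm diameter, 21 mm high, a bystander; origin at the middle of its underside
- pocket_calculator: desk calculator, 150 x 107 x 26 mm, a bystander; origin at the middle of its underside

How it is judged:
On the way, in this order (a step that is already met when the one before it is completed fails the run):
1. the applicator stands flat on the glass between the rails, let go (z of applicator in the frame of glass_centre between -0.003 and 0.003 m and x of applicator in the frame of glass_centre between -0.05 and 0.05 m and angle between the x axis of applicator and the x axis of glass_centre, either way round below 0.2 rad and angle between applicator's own z axis and vertical below 0.04 rad and contact force between applicator and bed above 1 N and contact force between applicator and the fingers below 0.1 N), for 0.2 s.
2. the thumbscrew is turned in until the blade seats (value of joint thumbscrew below 0.1 rad), for 0.1 s.
At the end, for the whole second after the job is handed in: fingers grip the thumbscrew (over 2 N, within 30 mm of its bar's middle), which is still, 1.571 rad (within 0.3) back from its seat; the applicator stands still and flat on the glass between the rails, within 60 mm of the plate's middle along them, and bears on the bed with over 1 N (value of joint thumbscrew between 1.27 and 1.87 rad and velocity of joint thumbscrew between -0.1 and 0.1 rad/s and contact force between the fingers and applicator above 2 N and distance between the grasp point and thumbscrew_grip below 0.03 m and contact force between applicator and bed above 1 N and z of applicator in the frame of glass_centre between -0.003 and 0.003 m and x of applicator in the frame of glass_centre between -0.06 and 0.06 m and angle between the x axis of applicator and the x axis of glass_centre, either way round below 0.2 rad and angle between applicator's own z axis and vertical below 0.04 rad and linear speed of applicator below 0.02 m/s); the arm keeps its last pose, push and grip.
It fails at once if a bystander (cup, dish or calculator) was moved more than 30 mm (distance of any of cup, dish, pocket_calculator from where it was at the start of the episode above 0.03 m).
It fails at once if the applicator was tipped over (angle between applicator's own z axis and vertical above 0.7 rad).
It also fails if it takes over 69 s, if anything falls off the work surface, if the arm or the gripper's body presses on something with over 40 N, if the wrist force passes 120 N, or if a joint passes its speed limit or range.

## Working session

There is one attempt and no reset: what is moved stays moved. The work goes in short steps, Python scripts to look and compute and a tool call to move; the robot and the scene stay as the last step left them, time stands still between calls to the robot, and variables do not carry over. Pictures are saved under pics/ and viewed, and the job is handed in when it is done.

Besides the shell and the picture viewer there is one more tool, called after "Request:" as name([rows], argument=value, ...), one row to a line, values as JSON. play_rows: Moves the arm, as the interface text tells. Its arguments: {"type":"object","properties":{"commands":{"type":"array","items":{"type":"array","items":{"type":"number"}}},"force":{"type":"number"}},"required":["commands"]}

```bash
mkdir -p pics; ls; cat > h.py <<'E'
import numpy as np, cv2
from bench import r
from scipy.spatial.transform import Rotation as R
def grab(name,tag):
    f=r.grab_frame(name); cv2.imwrite(f'pics/{tag}.png',cv2.cvtColor(f['pixels'],cv2.COLOR_RGB2BGR))
    np.savez(f'pics/{tag}.npz',**{k:v for k,v in f.items()}); return f
def load(tag): return dict(np.load(f'pics/{tag}.npz'))
def K(f):
    fl=200/np.tan(np.radians(float(f['vfov']))/2)
    return fl,float(f['cx']),float(f['cy']),float(f['k1'])
def ray(f,u,v):
    fl,cx,cy,k1=K(f); d=np.array([(u-cx)/fl,(v-cy)/fl]); s=d.copy()
    for _ in range(30): s=d/(1+k1*(s@s))
    T=np.array(f['world_to_cam']); Rm=T[:3,:3]; o=-Rm.T@T[:3,3]
    return o,Rm.T@np.array([s[0],s[1],1])
def onz(f,u,v,z):
    o,d=ray(f,u,v); return o+d*(z-o[2])/d[2]
def proj(f,p):
    fl,cx,cy,k1=K(f);T=np.array(f['world_to_cam']); c=T[:3,:3]@np.array(p)+T[:3,3]
    s=c[:2]/c[2]; s=s*(1+k1*(s@s)); return fl*s+np.array([cx,cy])
def crop(tag,x0,y0,w,h,k):
    im=cv2.imread(f'pics/{tag}.png')[y0:y0+h,x0:x0+w]
    cv2.imwrite(f'pics/{tag}_c{x0}_{y0}.png',cv2.resize(im,None,fx=k,fy=k,interpolation=cv2.INTER_CUBIC))
E
python3 - <<'E'
from h import *
for n in ('top','side','wrist'):
    f=grab(n,n+'0'); print(n,f['vfov'],K(f),np.round(f['world_to_cam'],3).tolist())
print(r.get_obs(), r.hold_point_z)
E
```

```text
pics
top 56.453282134172085 (np.float64(372.5823352818054), 322.0214418297239, 201.93626227319635, -0.0005457199130142542) [[0.004, -1.0, -0.02, -0.107], [-0.993, -0.002, -0.118, 0.556], [0.118, 0.02, -0.993, 1.323], [0.0, 0.0, 0.0, 1.0]]
side 48.1829425699696 (np.float64(447.2842124446557), 319.56336440384473, 195.12881526510634, -0.11296230201900796) [[-0.939, -0.343, -0.016, 0.485], [-0.189, 0.554, -0.811, 0.223], [0.287, -0.759, -0.585, 1.372], [0.0, 0.0, 0.0, 1.0]]
wrist 71.64551681401113 (np.float64(277.0747998612144), 317.9219655172459, 197.34271576144707, -0.007743249837663637) [[0.414, -0.91, -0.001, -0.673], [-0.872, -0.397, 0.287, -0.037], [-0.262, -0.118, -0.958, 0.38], [0.0, 0.0, 0.0, 1.0]]
{'clock': 0.15, 'joints': array([ 1.03592291,  0.47763023,  0.02236378,  1.55620658, -0.01148541,
        1.10934855, -0.08310528]), 'qvel': array([ 0.00012998, -0.00310231,  0.00031212, -0.0023745 , -0.00027189,
        0.00050418,  0.00041997]), 'tau': array([ 2.58651497e-03, -5.96929228e+01,  1.61017690e+00, -2.81493938e+01,
        1.26850701e-02,  6.59911035e-03, -5.35168155e-06]), 'tcp_pos': array([ 0.27919348, -0.61404057,  0.23054351]), 'orientation': array([-3.06896999e+00, -6.65007961e-01,  6.75933377e-04]), 'contact_force': array([-0.98099692, -0.89718357, -0.17810348]), 'moment': array([0.00186564, 0.00809977, 0.03055548]), 'grip_width': 0.08526639994215104} 0.0187
```

View pics/top0.png

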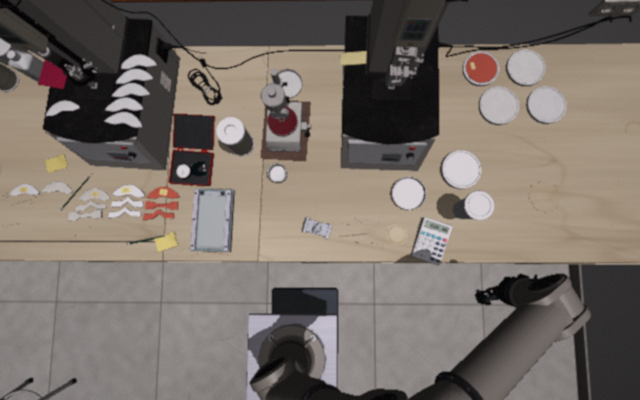

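View pics/side0.png

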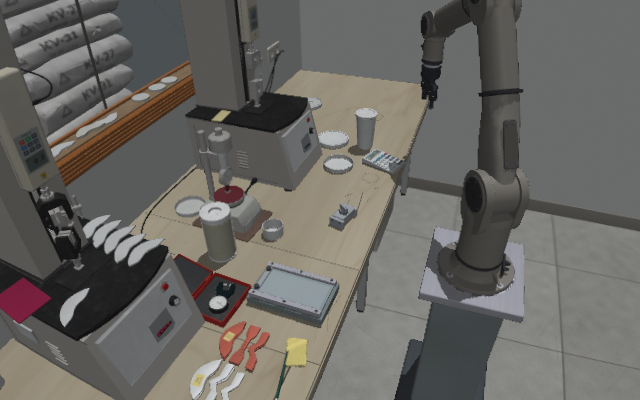

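View pics/wrist0.png

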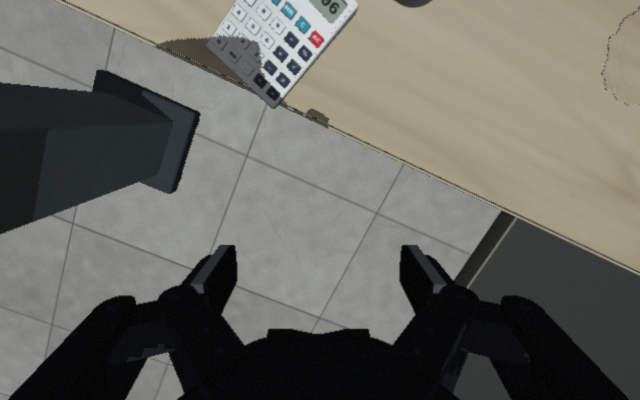

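The top view shows the applicator at about (317,229), the bed at about (212,220), the calculator at (433,240), the cup at (277,174) and the dish at (408,194). I'll enlarge those parts.

```bash
python3 - <<'E'
from h import *
crop('top0',185,180,160,80,5)
crop('side0',235,185,140,150,4)
f=load('top0')
for n,(u,v,z) in dict(app=(317,229,.03),bed=(212,220,.036)).items(): print(n,onz(f,u,v,z))
E
```

```text
app [ 0.45804439 -0.08774567  0.03      ]
bed [0.48917072 0.29303312 0.036     ]
```

View pics/top0_c185_180.png

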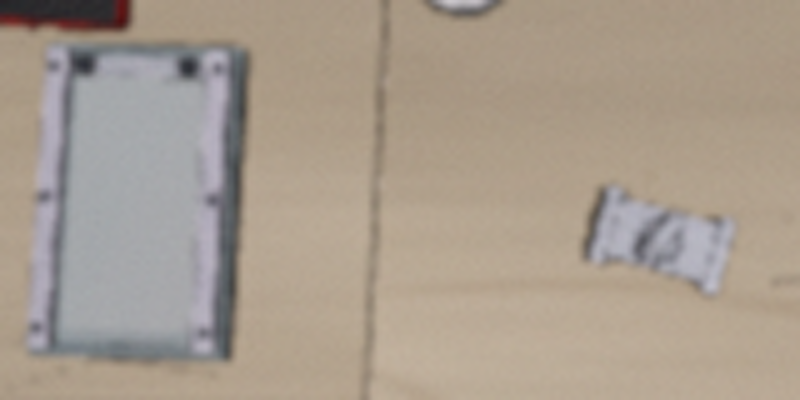

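View pics/side0_c235_185.png

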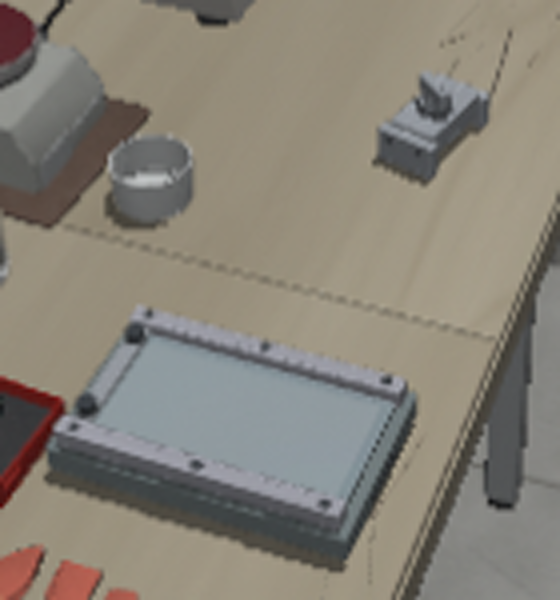

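```bash
python3 - <<'E'
from h import *
f=load('top0')
P=lambda x,y,z: onz(f,185+(x-2)/5,180+(y-2)/5,z)
a=np.array([P(*p,.034) for p in [(607,187),(733,220),(715,293),(585,260)]])
print(a.round(3)); print(a.mean(0), 'yaxis angs',np.degrees(np.arctan2(*(a[0]-a[1])[[1,0]])),np.degrees(np.arctan2(*(a[3]-a[2])[[1,0]])), np.linalg.norm(a[0]-a[1]),np.linalg.norm(a[0]-a[3]))
L=np.array([P(*p,.046) for p in [(52,65),(43,197),(35,328)]]);Rr=np.array([P(*p,.046) for p in [(220,68),(212,200),(203,332)]])
print(L.round(3),Rr.round(3),(L[1]+Rr[1])/2,'ang',[np.degrees(np.arctan2(*(q[0]-q[2])[[1,0]])) for q in(L,Rr)])
o=r.get_obs(); M=R.from_rotvec(o['orientation']).as_matrix(); print(M.round(3)); 
E
```

```text
[[ 0.501 -0.048  0.034]
 [ 0.477 -0.139  0.034]
 [ 0.425 -0.126  0.034]
 [ 0.448 -0.032  0.034]]
[ 0.46296931 -0.08634666  0.034     ] yaxis angs 75.47082598053083 76.01569372800026 0.09411438848854779 0.05490391596771472
[[0.588 0.356 0.046]
 [0.492 0.358 0.046]
 [0.398 0.36  0.046]] [[0.586 0.233 0.046]
 [0.49  0.236 0.046]
 [0.396 0.239 0.046]] [0.49098628 0.29689747 0.046     ] ang [np.float64(-1.1472780050430689), np.float64(-1.742963387502876)]
[[ 0.91   0.414 -0.001]
 [ 0.414 -0.91   0.001]
 [-0.    -0.001 -1.   ]]
```

```bash
cat >> h.py <<'E'
def plan(pos,yaw_y_deg,n,g,o=None):
    """rows to bring TCP to pos, tool down, tool y at world angle yaw (nearest mod 180 unless exact)"""
    o=o or r.get_obs(); M=R.from_rotvec(o['orientation']).as_matrix(); p=o['tcp_pos']
    cur=np.degrees(np.arctan2(M[1,1],M[0,1]))
    d=(yaw_y_deg-cur+180)%360-180
    if n is None: n=int(max(np.ceil(np.linalg.norm(np.array(pos)-p)/.04),np.ceil(abs(d)/6.9),1))
    c=np.radians(cur); s=np.radians(d)/n; st=(np.array(pos)-p)/n
    print('cur yaw %.2f turn %.2f n %d j7 %.2f pos %s'%(cur,d,n,o['joints'][6],np.round(p,4)))
    rows=[]
    for i in range(n):
        y=np.array([np.cos(c),np.sin(c),0]); x=np.array([-y[1],y[0],0])  # z down: x = y cross z
        rows.append([g]+[round(float(v),4) for v in (st@x,st@y,-st[2])]+[0,0,round(float(-s),4)]); c+=s
    for i in range(0,n,5): print(rows[i:i+5])
def tilt(o=None):
    o=o or r.get_obs(); M=R.from_rotvec(o['orientation']).as_matrix(); print('tool z',M[:,2].round(4), 'yaw_y',np.degrees(np.arctan2(M[1,1],M[0,1])))
E
python3 - <<'E'
from h import *
# camera offset in tool frame
f=load('wrist0'); T=f['world_to_cam']; o=r.get_obs(); M=R.from_rotvec(o['orientation']).as_matrix()
cw=-T[:3,:3].T@T[:3,3]; print('cam in tool',(M.T@(cw-o['tcp_pos'])).round(3),'axes in tool',(M.T@T[:3,:3].T).round(2).tolist())
plan((.463,-.086,.21),-14.3,15,.085)
E
```

```text
cam in tool [ 0.074 -0.001 -0.143] axes in tool [[-0.0, -0.96, -0.29], [1.0, -0.0, 0.0], [-0.0, -0.29, 0.96]]
cur yaw -65.55 turn 51.25 n 15 j7 -0.08 pos [ 0.2792 -0.614   0.2305]
[[0.085, 0.0257, -0.027, 0.0014, 0, 0, -0.0596], [0.085, 0.0273, -0.0254, 0.0014, 0, 0, -0.0596], [0.085, 0.0288, -0.0237, 0.0014, 0, 0, -0.0596], [0.085, 0.0301, -0.022, 0.0014, 0, 0, -0.0596], [0.085, 0.0314, -0.0201, 0.0014, 0, 0, -0.0596]]
[[0.085, 0.0325, -0.0182, 0.0014, 0, 0, -0.0596], [0.085, 0.0335, -0.0163, 0.0014, 0, 0, -0.0596], [0.085, 0.0345, -0.0142, 0.0014, 0, 0, -0.0596], [0.085, 0.0352, -0.0121, 0.0014, 0, 0, -0.0596], [0.085, 0.0359, -0.01, 0.0014, 0, 0, -0.0596]]
[[0.085, 0.0364, -0.0079, 0.0014, 0, 0, -0.0596], [0.085, 0.0368, -0.0057, 0.0014, 0, 0, -0.0596], [0.085, 0.0371, -0.0035, 0.0014, 0, 0, -0.0596], [0.085, 0.0373, -0.0013, 0.0014, 0, 0, -0.0596], [0.085, 0.0373, 0.001, 0.0014, 0, 0, -0.0596]]
```

Request:
play_rows([
  [0.085,0.026,-0.027,0.001,0,0,-0.06],
  [0.085,0.027,-0.025,0.001,0,0,-0.06],
  [0.085,0.029,-0.024,0.001,0,0,-0.06],
  [0.085,0.03,-0.022,0.001,0,0,-0.06],
  [0.085,0.031,-0.02,0.001,0,0,-0.06],
])

```text
clock: 0.57
tcp_pos: [0.3406, -0.4368, 0.226]
orientation: [-2.934, -1.121, 0.0]
contact_force: [1.1, -0.3, 0.9]
grip_width: 0.0849
```

Request:
play_rows([
  [0.085,0.032,-0.018,0.001,0,0,-0.06],
  [0.085,0.034,-0.016,0.001,0,0,-0.06],
  [0.085,0.035,-0.014,0.001,0,0,-0.06],
  [0.085,0.035,-0.012,0.001,0,0,-0.06],
  [0.085,0.036,-0.01,0.001,0,0,-0.06],
])

```text
clock: 0.98
tcp_pos: [0.4022, -0.2612, 0.2213]
orientation: [2.734, 1.547, -0.0]
contact_force: [0.6, -0.3, -0.2]
grip_width: 0.0848
```

Request:
play_rows([
  [0.085,0.036,-0.008,0.001,0,0,-0.06],
  [0.085,0.037,-0.006,0.001,0,0,-0.06],
  [0.085,0.037,-0.003,0.001,0,0,-0.06],
  [0.085,0.037,-0.001,0.001,0,0,-0.06],
  [0.085,0.037,0.001,0.001,0,0,-0.06],
])

```text
clock: 1.4
tcp_pos: [0.4627, -0.0858, 0.2163]
orientation: [2.472, 1.938, -0.0]
contact_force: [0.5, -0.9, -0.2]
grip_width: 0.0849
```

```bash
python3 - <<'E'
from h import *
f=grab('wrist','w1'); o=r.get_obs(); print(o['clock'],o['tcp_pos'],o['joints'].round(2)); tilt(o)
E
```

```text
1.45 [ 0.46520449 -0.07776007  0.21668105] [ 0.44  0.19 -0.45  2.02  0.1   0.95 -0.29]
tool z [ 0.0026  0.0038 -1.    ] yaw_y -13.100376617883862
```

View pics/w1.png

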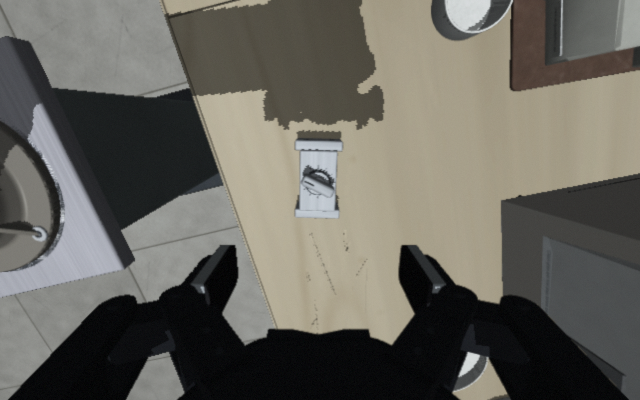

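Request:
play_rows([
  [0.085,0,0,0,0,0,0],
  [0.085,0,0,0,0,0,0],
])

```text
clock: 1.62
tcp_pos: [0.4624, -0.0873, 0.2161]
orientation: [-2.474, -1.936, 0.001]
contact_force: [-0.3, -0.7, -0.3]
grip_width: 0.0849
```

```bash
python3 - <<'E'
from h import *
f=grab('wrist','w2'); o=r.get_obs(); print(o['clock'],o['tcp_pos'],o['joints'].round(2)); tilt(o)
crop('w2',270,110,100,120,6)
E
```

```text
1.6667 [ 0.46214389 -0.08841627  0.21606091] [ 0.45  0.19 -0.43  2.02  0.1   0.95 -0.28]
tool z [-8.e-04 -5.e-04 -1.e+00] yaw_y -14.055496966123984
```

View pics/w2_c270_110.png

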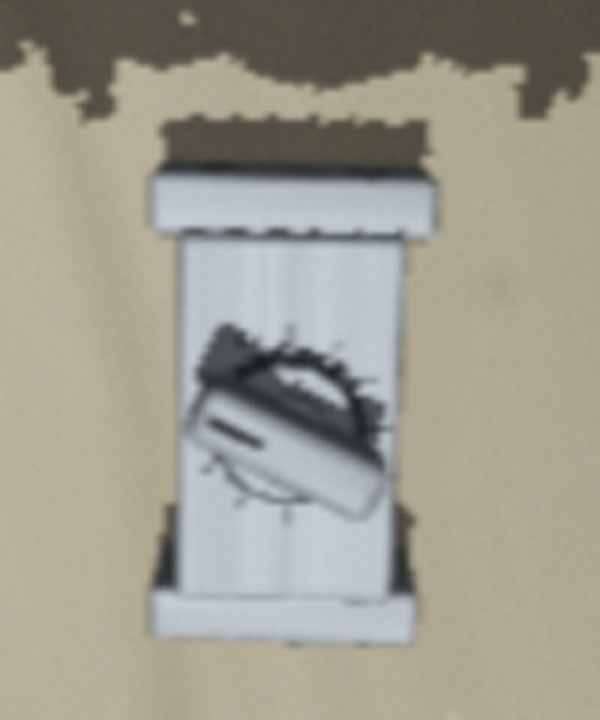

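```bash
python3 - <<'E'
from h import *
f=load('w2')
P=lambda x,y,z: onz(f,270+(x-2.5)/6,110+(y-2.5)/6,z)
a=np.array([P(x,y,.034) for x,y in [(155,175),(436,182),(413,640),(152,636)]])
print(a.round(4),a.mean(0))
for i in range(4): print(np.linalg.norm(a[i]-a[(i+1)%4]).round(4),np.degrees(np.arctan2(*(a[i]-a[(i+1)%4])[[1,0]])).round(2))
b=np.array([P(x,y,.038) for x,y in [(182,240),(403,240),(390,597),(180,592)]])
print(b.mean(0)); 
for i in range(4): print(np.linalg.norm(b[i]-b[(i+1)%4]).round(4),np.degrees(np.arctan2(*(b[i]-b[(i+1)%4])[[1,0]])).round(2))
s=np.array([P(x,y,.0645) for x,y in [(197,395),(378,500)]]); s2=np.array([P(x,y,.0645) for x,y in [(205,395),(383,475),(360,518),(188,430)]])
print(s2.round(4), s2.mean(0)); d=s2[0]-s2[1]; print(np.degrees(np.arctan2(d[1],d[0])));d=s2[3]-s2[2]; print(np.degrees(np.arctan2(d[1],d[0])))
E
```

```text
[[ 0.4484 -0.0351  0.034 ]
 [ 0.5005 -0.0494  0.034 ]
 [ 0.4755 -0.14    0.034 ]
 [ 0.423  -0.126   0.034 ]] [ 0.46187256 -0.08761692  0.034     ]
0.054 164.65
0.0939 74.57
0.0544 -14.88
0.0944 -105.66
[ 0.46181256 -0.08774867  0.038     ]
0.0424 166.05
0.0724 75.07
0.0429 -15.39
0.0714 -105.34
[[ 0.4499 -0.0731  0.0645]
 [ 0.4777 -0.0954  0.0645]
 [ 0.4718 -0.1024  0.0645]
 [ 0.4452 -0.0786  0.0645]] [ 0.46115777 -0.08739366  0.0645    ]
141.27827740014942
138.12935731091753
```

Request:
play_rows([
  [0.085,0.001,-0.001,0.03,0,0,0.016],
  [0.085,0,0,0.04,0,0,0],
  [0.085,0,0,0.04,0,0,0],
  [0.085,0,0,0.03,0,0,0],
  [0.085,0,0,0.01,0,0,0],
])

```text
clock: 2.08
tcp_pos: [0.4583, -0.088, 0.0624]
orientation: [-2.49, -1.908, 0.009]
contact_force: [0.7, -0.1, 0.2]
grip_width: 0.0849
```

Request:
play_rows([
  [0.085,0,0,0,0,0,0],
  [0.085,0,0,0,0,0,0],
])

```text
clock: 2.25
tcp_pos: [0.4621, -0.0872, 0.0669]
orientation: [2.492, 1.913, -0.0]
contact_force: [0.5, -0.9, 1.1]
grip_width: 0.0851
```

```bash
python3 - <<'E'
from h import *
f=grab('wrist','w3'); o=r.get_obs(); print(o['clock'],o['tcp_pos'],o['contact_force']); tilt(o)
E
```

```text
2.3 [ 0.46303728 -0.0870853   0.06775521] [0.21296918 0.61804671 0.51422692]
tool z [ 2.2e-03 -6.0e-04 -1.0e+00] yaw_y -14.975027305097468
```

View pics/w3.png

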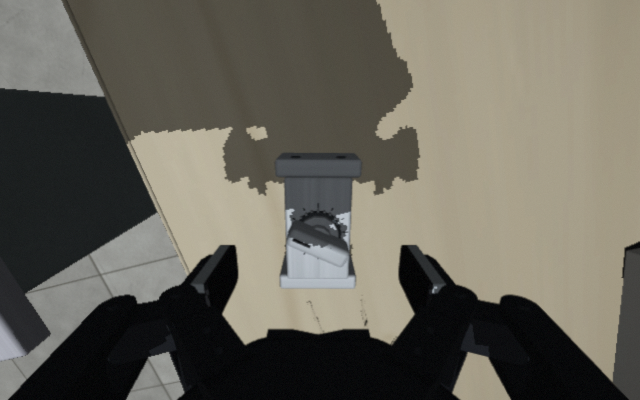

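The fingers straddle the applicator evenly, with finger midpoint and beam middle both at column 318. I'll descend and grip.

Request:
play_rows([
  [0.085,0,-0.001,0.02,0,0,0],
  [0.085,0,0,0.02,0,0,0],
  [0.085,0,0,0.015,0,0,0],
  [0.085,0,0,0.004,0,0,0],
  [0.085,0,0,0,0,0,0],
])

```text
clock: 2.72
tcp_pos: [0.4616, -0.0864, 0.0081]
orientation: [2.49, 1.914, 0.001]
contact_force: [-0.0, -0.4, 0.2]
grip_width: 0.0851
```

Request:
play_rows([
  [0.03,0,0,0,0,0,0],
  [0.03,0,0,0,0,0,0],
  [0.03,0,0,0,0,0,0],
  [0.03,0,0,0,0,0,0],
  [0.03,0,0,0,0,0,0],
], force=60)

```text
clock: 3.13
tcp_pos: [0.462, -0.0863, 0.0086]
orientation: [2.49, 1.913, 0.002]
contact_force: [-1.3, -0.1, 9.7]
grip_width: 0.0432
```

Request:
play_rows([
  [0.03,0,0,0,0,0,0],
  [0.03,0,0,0,0,0,0],
  [0.03,0,0,0,0,0,0],
])

```text
clock: 3.38
tcp_pos: [0.462, -0.0862, 0.0086]
orientation: [2.49, 1.913, 0.002]
contact_force: [-1.4, 1.1, 10.0]
grip_width: 0.0432
```

```bash
python3 - <<'E'
from h import *
f=grab('wrist','w4'); o=r.get_obs(); print(o['clock'],o['tcp_pos'],o['contact_force'],o['grip_width']); tilt(o)
E
```

```text
3.4333 [ 0.46199845 -0.08627074  0.00860644] [-0.78230189 -0.4567767   9.61204723] 0.043074331966814615
tool z [ 2.2e-03 -6.0e-04 -1.0e+00] yaw_y -14.92408739078559
```

View pics/w4.png

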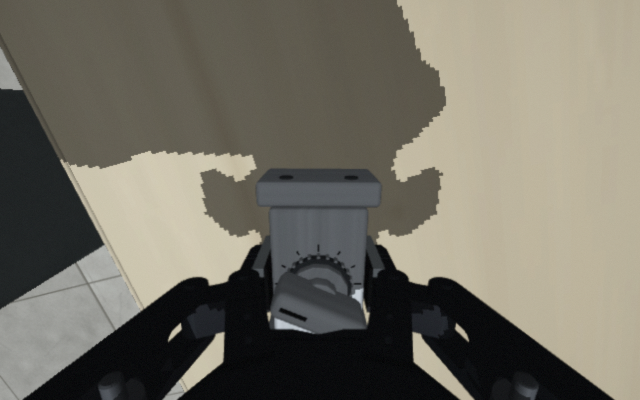

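Request:
play_rows([
  [0.03,0,0,-0.01,0,0,0],
  [0.03,0,0,-0.025,0,0,0],
  [0.03,0,0,-0.035,0,0,0],
  [0.03,0,0,-0.035,0,0,0],
  [0.03,0,0,-0.025,0,0,0],
], force=80)

```text
clock: 3.85
tcp_pos: [0.4604, -0.0858, 0.1398]
orientation: [2.49, 1.915, 0.001]
contact_force: [1.9, -0.3, -7.9]
grip_width: 0.0427
```

```bash
python3 - <<'E'
from h import *
o=r.get_obs(); print(o['clock'],o['tcp_pos'],o['contact_force'],o['grip_width']); tilt(o)
plan((.485,.12,.155),-1.5,8,.03)
E
```

```text
3.85 [ 0.46044283 -0.08580202  0.1398466 ] [ 1.8992919  -0.31610458 -7.8529551 ] 0.042661779319784
tool z [ 4.e-04  2.e-04 -1.e+00] yaw_y -14.875367715419433
cur yaw -14.88 turn 13.38 n 8 j7 -0.37 pos [ 0.4604 -0.0858  0.1398]
[[0.03, 0.0257, -0.0036, -0.0019, 0, 0, -0.0292], [0.03, 0.0257, -0.0029, -0.0019, 0, 0, -0.0292], [0.03, 0.0258, -0.0021, -0.0019, 0, 0, -0.0292], [0.03, 0.0259, -0.0014, -0.0019, 0, 0, -0.0292], [0.03, 0.0259, -0.0006, -0.0019, 0, 0, -0.0292]]
[[0.03, 0.0259, 0.0001, -0.0019, 0, 0, -0.0292], [0.03, 0.0259, 0.0009, -0.0019, 0, 0, -0.0292], [0.03, 0.0259, 0.0016, -0.0019, 0, 0, -0.0292]]
```

Request:
play_rows([
  [0.03,0.018,-0.003,-0.001,0,0,-0.025],
  [0.03,0.026,-0.003,-0.001,0,0,-0.03],
  [0.03,0.027,-0.002,-0.001,0,0,-0.03],
  [0.03,0.027,-0.001,-0.001,0,0,-0.03],
  [0.03,0.027,-0.001,-0.001,0,0,-0.03],
])

```text
clock: 4.27
tcp_pos: [0.4748, 0.0393, 0.1424]
orientation: [-2.344, -2.091, 0.002]
contact_force: [-0.3, 0.1, -7.5]
grip_width: 0.0428
```

Request:
play_rows([
  [0.03,0.027,0,-0.001,0,0,-0.03],
  [0.03,0.027,0.001,-0.001,0,0,-0.03],
  [0.03,0.02,0.001,-0.001,0,0,-0.03],
  [0.03,0.008,0,0,0,0,0],
  [0.03,0,0,0,0,0,0],
])

```text
clock: 4.68
tcp_pos: [0.4836, 0.1224, 0.1454]
orientation: [-2.244, -2.197, 0.0]
contact_force: [0.8, 1.0, -6.6]
grip_width: 0.0429
```

Request:
play_rows([
  [0.03,0,0,0,0,0,0],
  [0.03,0,0,0,0,0,0],
])

```text
clock: 4.85
tcp_pos: [0.4839, 0.1181, 0.1449]
orientation: [2.251, 2.191, -0.004]
contact_force: [-0.6, -0.2, -6.6]
grip_width: 0.0427
```

```bash
python3 - <<'E'
from h import *
f=grab('wrist','w5'); o=r.get_obs(); print(o['clock'],o['tcp_pos'],o['contact_force'],o['grip_width'],o['qvel'].round(3)); tilt(o)
E
```

```text
4.9 [0.48413288 0.11808274 0.1449426 ] [-0.92232565 -0.22774768 -6.76490448] 0.043055202438137694 [ 0.001  0.001 -0.002 -0.005 -0.001 -0.005 -0.002]
tool z [-0.0012 -0.0015 -1.    ] yaw_y -1.5729053917910705
```

View pics/w5.png

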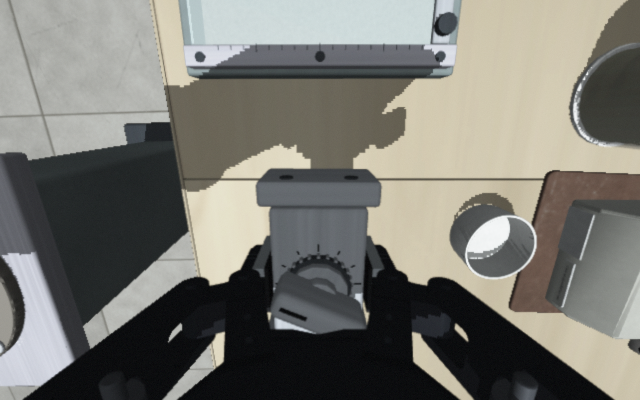

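```bash
python3 - <<'E'
from h import *
crop('w5',170,0,300,90,2.66)
crop('w5',170,30,80,60,8)
crop('w5',400,0,80,90,6)
E
```

```text
(no output)
```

View pics/w5_c170_30.png

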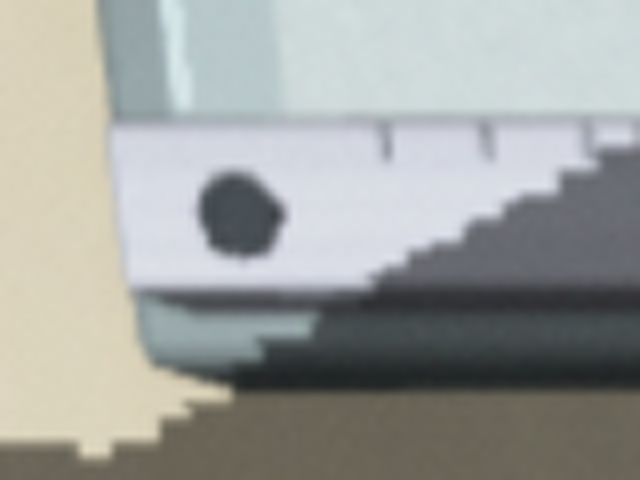

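View pics/w5_c400_0.png

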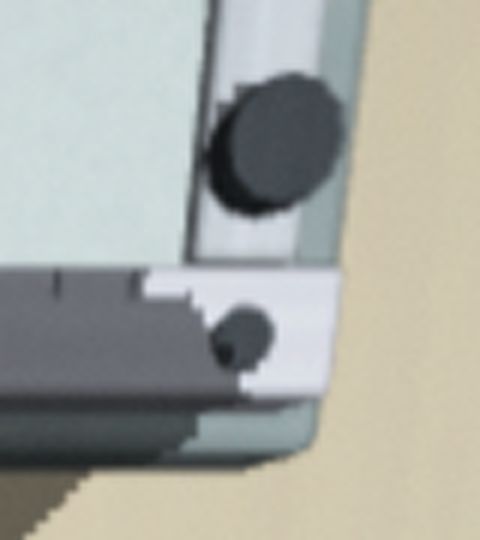

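```bash
python3 - <<'E'
from h import *
f=load('w5')
A=lambda x,y: onz(f,170+(x+.5)/8-.5,30+(y+.5)/8-.5,.046)
B=lambda x,y: onz(f,400+(x+.5)/6-.5,0+(y+.5)/6-.5,.046)
il,ol,ir,orr=A(112,122),A(128,290),B(342,268),B(327,396)
sl,sr=A(240,214),B(243,338)
for p in (il,ol,ir,orr,sl,sr): print(p.round(4))
d=ir-il; print('ang',np.degrees(np.arctan2(d[1],d[0])), np.degrees(np.arctan2(*(orr-ol)[[1,0]])),np.degrees(np.arctan2(*(sr-sl)[[1,0]])),'len',np.linalg.norm(d))
a=np.radians(-1.6); n=np.array([-np.sin(a),np.cos(a)])
mid=(il+ir+ol+orr)[:2]/4; print('rail mid',mid,'width',(il-ol)[:2]@n)
print('center',mid+n*(51+8)/1000,'from screws',((sl+sr)/2)[:2]+n*.059, 'from inner',((il+ir)/2)[:2]+n*.051)
E
```

```text
[0.382  0.2476 0.046 ]
[0.3811 0.2326 0.046 ]
[0.596  0.2421 0.046 ]
[0.5957 0.2268 0.046 ]
[0.3933 0.2391 0.046 ]
[0.5838 0.2341 0.046 ]
ang -1.4724545671194813 -1.531657330119334 -1.4919577895465475 len 0.21409683347401362
rail mid [0.48869084 0.23728934] width 0.015109766297633945
center [0.49033822 0.29626634] from screws [0.49023087 0.29558235] from inner [0.4903994  0.29587448]
```

Request:
play_rows([
  [0.03,0.018,0,0,0,0,0],
  [0.03,0.03,0.001,0.005,0,0,0],
  [0.03,0.036,0.001,0.005,0,0,0],
  [0.03,0.036,0.001,0.005,0,0,0],
  [0.03,0.03,0,0.005,0,0,0],
])

```text
clock: 5.32
tcp_pos: [0.4919, 0.2709, 0.1251]
orientation: [2.251, 2.191, 0.001]
contact_force: [0.8, 0.9, -6.7]
grip_width: 0.043
```

Request:
play_rows([
  [0.03,0.02,0,0.005,0,0,0],
  [0.03,0.009,0,0,0,0,0],
  [0.03,0,0,0,0,0,0],
  [0.03,0,0,0,0,0,0],
  [0.03,0,0,0,0,0,0],
])

```text
clock: 5.73
tcp_pos: [0.4927, 0.2962, 0.1201]
orientation: [2.251, 2.189, -0.003]
contact_force: [0.3, -1.1, -6.5]
grip_width: 0.043
```

```bash
python3 - <<'E'
from h import *
f=grab('wrist','w6'); o=r.get_obs(); print(o['clock'],o['tcp_pos'],o['contact_force'],o['grip_width'],o['qvel'].round(3),o['joints'].round(2)); tilt(o)
crop('w6',180,110,280,130,2.8)
E
```

```text
5.7833 [0.49279716 0.2962678  0.12021502] [ 0.63375416  0.07387801 -6.64963959] 0.04260483429729684 [ 0.001 -0.003 -0.005 -0.002 -0.003 -0.003 -0.003] [-0.23  0.5  -0.54  1.87  0.34  0.87 -0.97]
tool z [ 1.0e-04 -1.9e-03 -1.0e+00] yaw_y -1.610998159763667
```

View pics/w6.png

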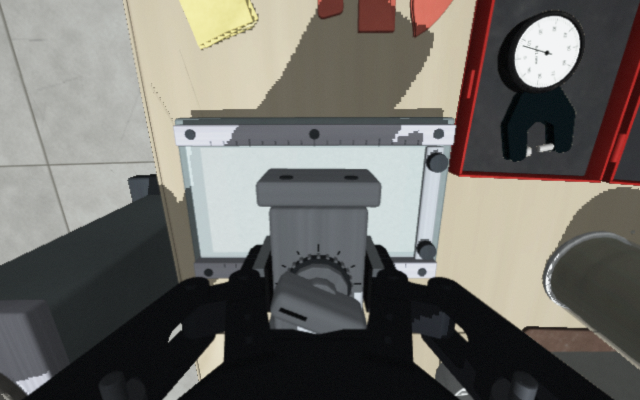

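Both rails are visible: the far rail's screws are at about (190,134) and (439,134), the near rail's at about (208,271) and (421,272), and the runner's outer edge is near row 170. I'll measure these in crops.

```bash
python3 - <<'E'
from h import *
crop('w6',165,110,100,60,6); crop('w6',400,110,80,60,6); crop('w6',180,245,100,45,6); crop('w6',390,230,80,60,6); crop('w6',250,160,140,60,5)
ims=[cv2.imread('pics/w6_c%s.png'%s) for s in ('165_110','180_245')]
cv2.imwrite('pics/m1.png',np.vstack(ims))
ims=[cv2.imread('pics/w6_c%s.png'%s) for s in ('400_110','390_230')]
cv2.imwrite('pics/m2.png',np.vstack(ims)[:600*2])
print(np.vstack(ims).shape)
cv2.imwrite('pics/m2.png',np.hstack(ims)[:, :800] if False else np.vstack(ims))
E
```

```text
(720, 480, 3)
```

View pics/w6_c165_110.png

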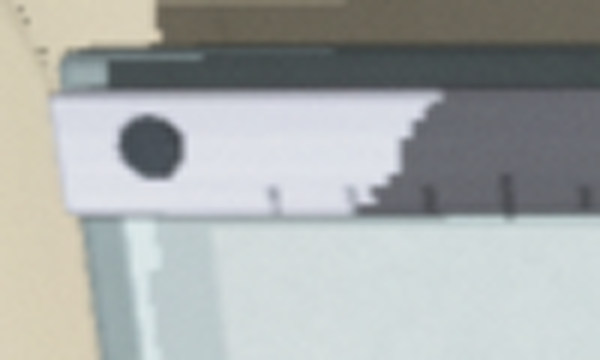

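View pics/w6_c400_110.png

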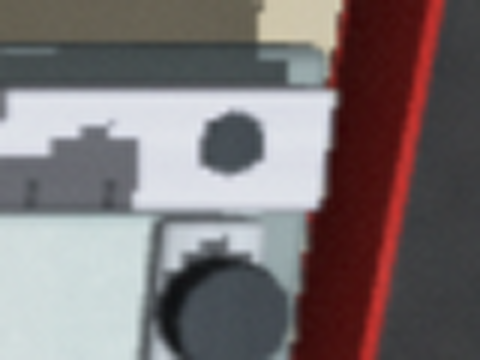

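View pics/w6_c180_245.png

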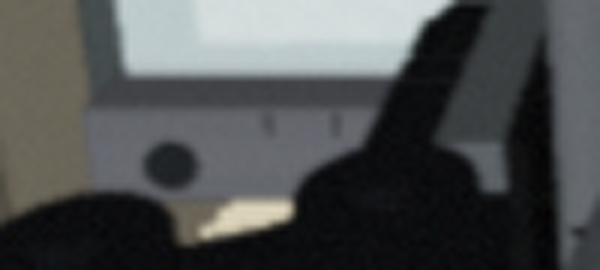

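View pics/w6_c390_230.png

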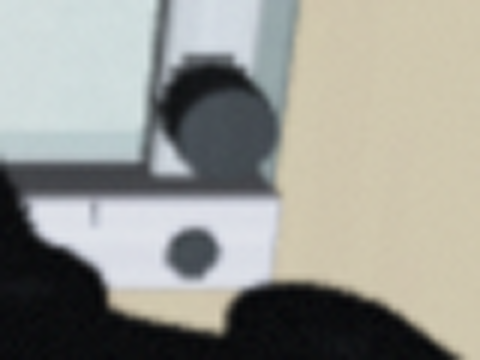

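View pics/w6_c250_160.png

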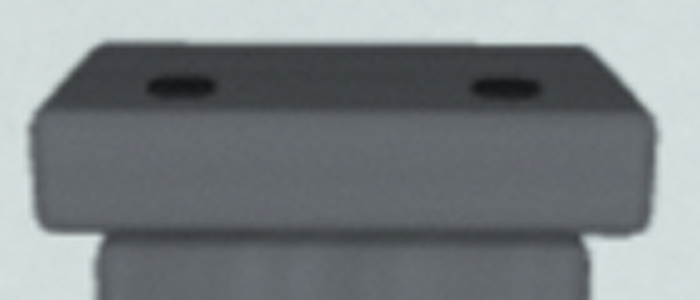

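```bash
python3 - <<'E'
from h import *
f=load('w6'); o=r.get_obs()
Q=lambda x0,y0,k,x,y,z: onz(f,x0+(x+.5)/k-.5,y0+(y+.5)/k-.5,z)
s=np.array([Q(165,110,6,152,147,.046),Q(400,110,6,232,142,.046),Q(180,245,6,171,166,.046),Q(390,230,6,192,252,.046)])
print(s.round(4)); print('far/near sep',np.linalg.norm((s[0]+s[1]-s[2]-s[3])/2),'len',np.linalg.norm(s[0]-s[1]),np.linalg.norm(s[2]-s[3]))
for a,b in((0,1),(2,3)): print('ang',np.degrees(np.arctan2(*(s[b]-s[a])[[1,0]])))
print('bed centre',s.mean(0))
zb=o['tcp_pos'][2]-.0086
t=np.array([Q(250,160,5,x,y,zb+.034) for x,y in [(30,108),(657,110),(650,233),(37,231)]]); 
b=np.array([Q(250,160,5,x,y,zb) for x,y in [(100,42),(592,44)]])
print('runner top',t.round(4),'bottom outer',b.round(4))
print('ang',np.degrees(np.arctan2(*(t[1]-t[0])[[1,0]])),np.degrees(np.arctan2(*(b[1]-b[0])[[1,0]])))
print('outer y mid: top',t[:2].mean(0),'bot',b.mean(0),'runner c',t.mean(0))
E
```

```text
[[0.3964 0.3588 0.046 ]
 [0.5867 0.354  0.046 ]
 [0.3931 0.2383 0.046 ]
 [0.5836 0.2335 0.046 ]]
far/near sep 0.12052994512334408 len 0.19032063401950525 0.1905474413051802
ang -1.4354089217152137
ang -1.432910358421661
bed centre [0.48991969 0.29613473 0.046     ]
runner top [[0.467  0.3436 0.1456]
 [0.5215 0.3419 0.1456]
 [0.5213 0.3306 0.1456]
 [0.4665 0.3323 0.1456]] bottom outer [[0.4673 0.3429 0.1116]
 [0.5218 0.3411 0.1116]]
ang -1.8141736473954 -1.860418375483318
outer y mid: top [0.49422241 0.34272317 0.14561502] bot [0.49454356 0.34201748 0.11161502] runner c [0.49406532 0.33707938 0.14561502]
```

Request:
play_rows([
  [0.03,0.001,0,0.01,0,0,-0.007],
  [0.03,0,0,0.015,0,0,0],
  [0.03,0,0,0.015,0,0,0],
  [0.03,0,0,0.01,0,0,0],
  [0.03,0,0,0.008,0,0,0],
])

```text
clock: 6.2
tcp_pos: [0.4918, 0.2987, 0.0608]
orientation: [2.242, 2.2, -0.003]
contact_force: [-0.3, -1.3, -6.0]
grip_width: 0.0426
```

Request:
play_rows([
  [0.03,0,0,0.006,0,0,0],
  [0.03,0,0,0.004,0,0,0],
  [0.03,0,0,0.003,0,0,0],
  [0.03,0,0,0.001,0,0,0],
  [0.03,0,0,0,0,0,0],
])

```text
clock: 6.62
tcp_pos: [0.4923, 0.3001, 0.0484]
orientation: [2.241, 2.201, 0.001]
contact_force: [-0.0, -0.8, -7.2]
grip_width: 0.043
```

```bash
python3 - <<'E'
from h import *
f=grab('wrist','w7'); o=r.get_obs(); print(o['clock'],o['tcp_pos'],o['contact_force'],o['grip_width']); tilt(o); grab('side','s7'); crop('s7',235,235,120,100,6)
E
```

```text
6.6667 [0.49236258 0.30016626 0.04863369] [ 0.12731532  0.10583626 -5.93589079] 0.042780904179889646
tool z [ 5.e-04  3.e-04 -1.e+00] yaw_y -1.0351631948514999
```

View pics/w7.png

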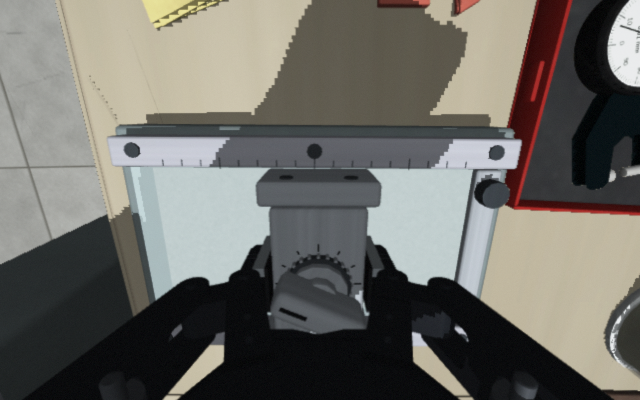

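View pics/s7_c235_235.png

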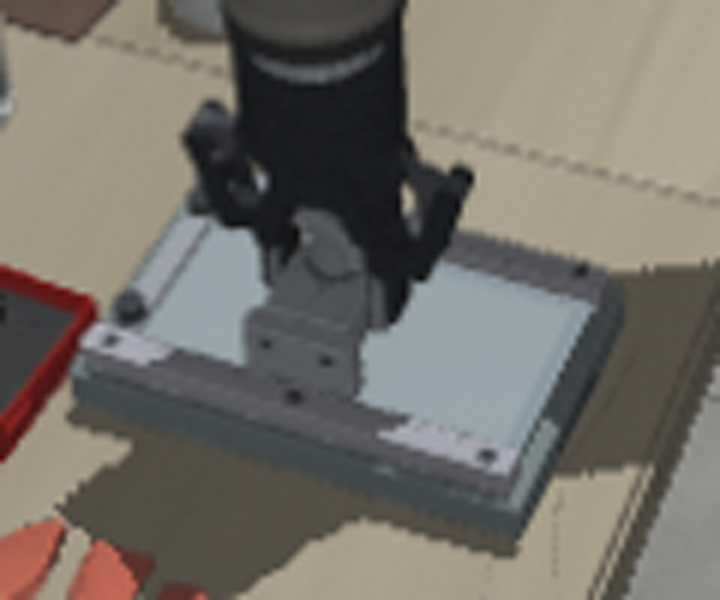

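```bash
python3 - <<'E'
from h import *
crop('w7',245,135,150,80,5); crop('w7',100,120,140,60,5)
o=r.get_obs(); print(o['tcp_pos'],o['contact_force'],o['moment'],o['qvel'].round(3))
E
```

```text
[0.49241195 0.30024101 0.0487514 ] [ 0.94415828 -0.45858461 -5.97786896] [ 0.01918163 -0.03692597  0.00110614] [-0.    -0.002 -0.     0.003 -0.001 -0.002 -0.001]
```

View pics/w7_c245_135.png

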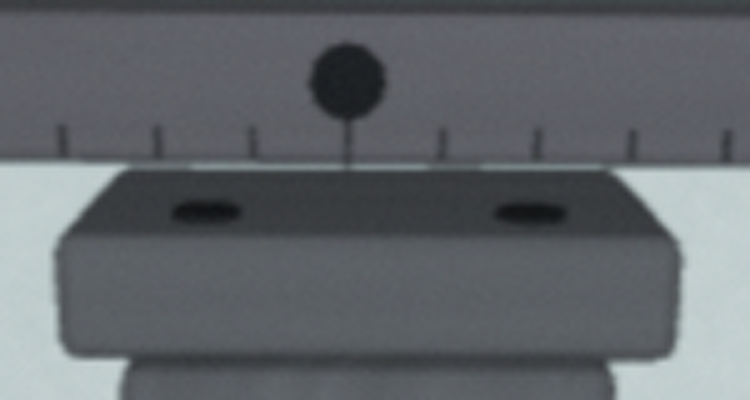

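View pics/w7_c100_120.png

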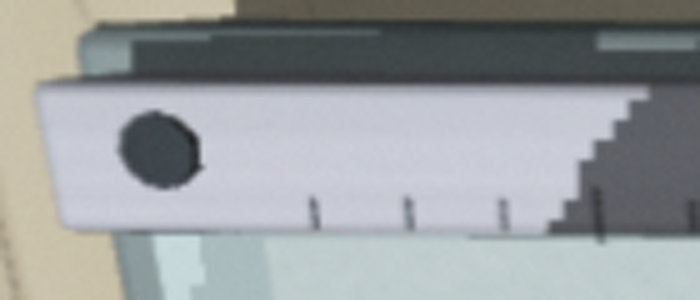

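Request:
play_rows([
  [0.03,-0.0022,0,0,0,0,0.007],
  [0.03,0,0,0,0,0,0],
  [0.03,0,0,0.002,0,0,0],
  [0.03,0,0,0,0,0,0],
])

```text
clock: 7.05
tcp_pos: [0.4921, 0.2976, 0.0462]
orientation: [2.249, 2.193, -0.0]
contact_force: [-0.1, -1.0, -7.1]
grip_width: 0.0428
```

```bash
python3 - <<'E'
from h import *
f=grab('wrist','w8'); o=r.get_obs(); print(o['clock'],o['tcp_pos'],o['contact_force'],o['moment']); tilt(o)
crop('w8',245,135,150,80,5)
E
```

```text
7.1 [0.49197667 0.29764759 0.0461581 ] [ 0.13050559 -0.02689184 -7.40105029] [ 0.02174277 -0.00154339 -0.02871284]
tool z [-2.e-04 -2.e-04 -1.e+00] yaw_y -1.4360944103162607
```

View pics/w8_c245_135.png

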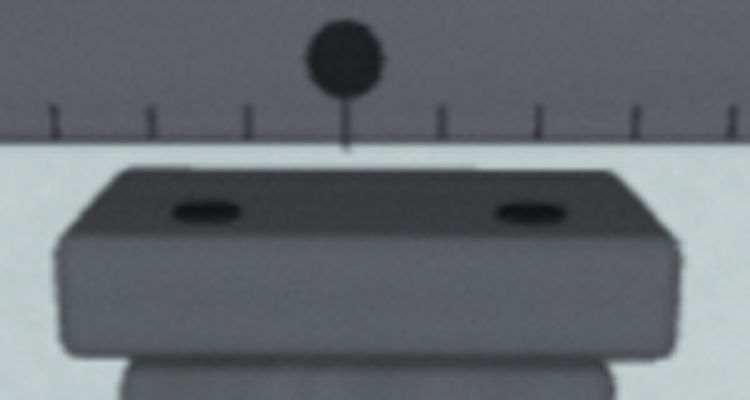

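Request:
play_rows([
  [0.03,0,0,0.001,0,0,0],
  [0.03,0,0,0.001,0,0,0],
  [0.03,0,0,0,0,0,0],
])

```text
clock: 7.35
tcp_pos: [0.4921, 0.2979, 0.0448]
orientation: [2.249, 2.193, 0.0]
contact_force: [-1.5, -1.1, 0.2]
grip_width: 0.0424
```

Request:
play_rows([
  [0.03,0,0,0.0005,0,0,0],
  [0.05,0,0,0,0,0,0],
  [0.085,0,0,0,0,0,0],
  [0.085,0,0,0,0,0,0],
  [0.085,0,0,0,0,0,0],
])

```text
clock: 7.77
tcp_pos: [0.4925, 0.2982, 0.0441]
orientation: [2.249, 2.193, 0.002]
contact_force: [0.2, -0.4, -0.2]
grip_width: 0.0836
```

Request:
play_rows([
  [0.085,0,0,0,0,0,0],
  [0.085,0,0,0,0,0,0],
  [0.085,0,0,0,0,0,0],
  [0.085,0,0,0,0,0,0],
  [0.085,0,0,0,0,0,0],
])

```text
clock: 8.18
tcp_pos: [0.4921, 0.2978, 0.0437]
orientation: [-2.249, -2.193, 0.0]
contact_force: [-0.3, -0.7, -0.3]
grip_width: 0.085
```

```bash
python3 - <<'E'
from h import *
f=grab('wrist','w9'); o=r.get_obs(); print(o['clock'],o['tcp_pos'],o['contact_force'],o['moment'],o['grip_width'],o['joints'].round(2)); tilt(o)
E
```

```text
8.2333 [0.49206266 0.29775623 0.04375646] [ 0.45248081 -0.44655835  0.23792594] [ 0.01017121 -0.0014002  -0.00329628] 0.08499517282694313 [-0.28  0.61 -0.49  1.91  0.42  0.73 -1.04]
tool z [-0. -0. -1.] yaw_y -1.4328509294458571
```

View pics/w9.png

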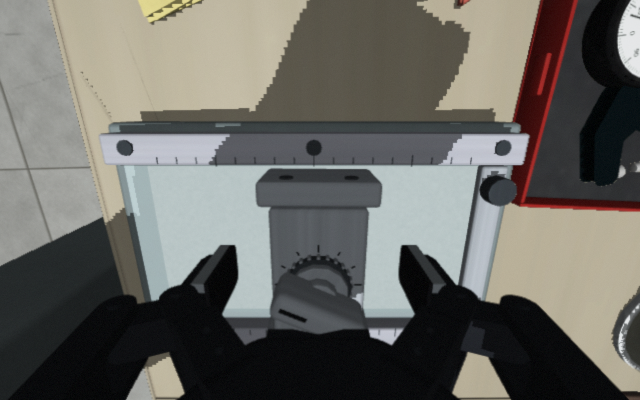

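Request:
play_rows([
  [0.085,0,0,-0.015,0,0,0],
  [0.085,0,0,-0.035,0,0,0],
  [0.085,0,0,-0.04,0,0,0],
  [0.085,0,0,-0.04,0,0,-0.03],
  [0.085,0,0,-0.02,0,0,-0.1],
])

```text
clock: 8.65
tcp_pos: [0.4933, 0.2994, 0.1987]
orientation: [2.099, 2.335, 0.009]
contact_force: [1.7, 0.5, -0.1]
grip_width: 0.0848
```

Request:
play_rows([
  [0.085,0,0,0,0,0,-0.12],
  [0.085,0,0,0,0,0,-0.12],
  [0.085,0,0,0,0,0,-0.12],
  [0.085,0,0,0,0,0,-0.12],
  [0.085,0,0,0,0,0,-0.12],
])

```text
clock: 9.07
tcp_pos: [0.492, 0.2976, 0.1939]
orientation: [1.309, 2.855, -0.0]
contact_force: [0.2, -0.1, -0.1]
grip_width: 0.0847
```

Request:
play_rows([
  [0.085,0,0,0,0,0,-0.12],
  [0.085,0,0,0,0,0,-0.12],
  [0.085,0,0,0,0,0,-0.1],
  [0.085,0,0,0,0,0,-0.06],
  [0.085,0,0,0,0,0,0],
])

```text
clock: 9.48
tcp_pos: [0.492, 0.2976, 0.1936]
orientation: [-0.722, -3.057, 0.0]
contact_force: [-0.1, 0.8, 0.4]
grip_width: 0.0851
```

Request:
play_rows([
  [0.085,0,0,0,0,0,0],
  [0.085,0,0,0,0,0,0],
])

```text
clock: 9.65
tcp_pos: [0.4921, 0.2977, 0.1938]
orientation: [0.728, 3.056, -0.0]
contact_force: [-0.6, -0.6, -0.5]
grip_width: 0.0851
```

```bash
python3 - <<'E'
from h import *
f=grab('wrist','w10'); o=r.get_obs(); print(o['clock'],o['tcp_pos'],o['contact_force'],o['grip_width'],o['joints'].round(2)); tilt(o)
crop('w10',250,110,140,110,5)
E
```

```text
9.7 [0.49206226 0.29775788 0.19381814] [ 0.5477925  -0.08619683  0.23380379] 0.08493161613121783 [-0.02  0.48 -0.83  1.8   0.4   1.05  0.1 ]
tool z [ 1.e-04 -1.e-04 -1.e+00] yaw_y 63.22086662608462
```

View pics/w10.png

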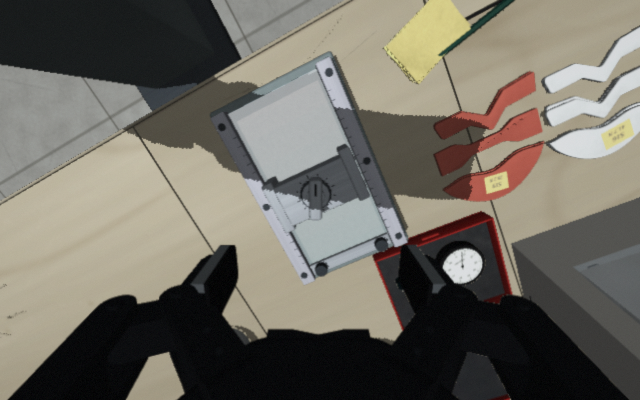

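View pics/w10_c250_110.png

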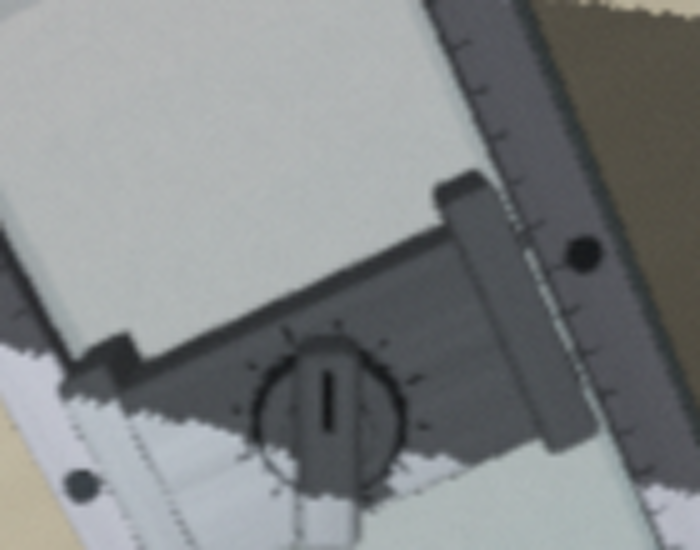

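```bash
python3 - <<'E'
from h import *
crop('w10',290,160,50,75,8)
E
```

```text
(no output)
```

View pics/w10_c290_160.png

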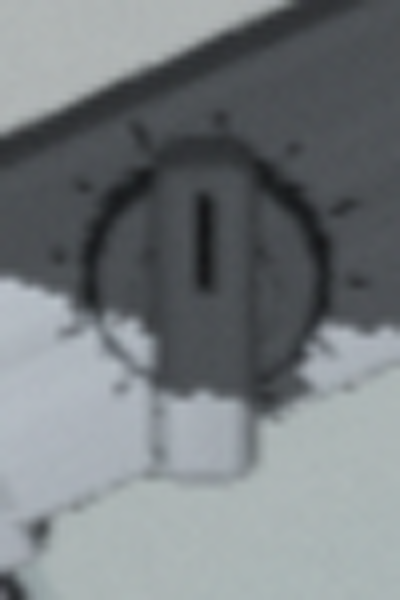

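```bash
python3 - <<'E'
from h import *
f=load('w10')
Q=lambda x,y,z: onz(f,290+(x+.5)/8-.5,160+(y+.5)/8-.5,z)
a,b=Q(205,163,.1005),Q(207,474,.1005); print(a,b,np.linalg.norm(a-b),(a+b)/2, np.degrees(np.arctan2(*(a-b)[[1,0]])))
c=(a+b)/2; print('lock ring c',Q(207,270,.075))
plan((c[0],c[1],.087),63.2,5,.085)
E
```

```text
[0.47492549 0.30497213 0.1005    ] [0.50740806 0.28868571 0.1005    ] 0.036336830422489856 [0.49116677 0.29682892 0.1005    ] 153.37130613950438
lock ring c [0.49224462 0.29616106 0.075     ]
cur yaw 63.22 turn -0.02 n 5 j7 0.10 pos [0.4921 0.2978 0.1938]
[[0.085, 0.0001, -0.0002, 0.0214, 0, 0, 0.0001], [0.085, 0.0001, -0.0002, 0.0214, 0, 0, 0.0001], [0.085, 0.0001, -0.0002, 0.0214, 0, 0, 0.0001], [0.085, 0.0001, -0.0002, 0.0214, 0, 0, 0.0001], [0.085, 0.0001, -0.0002, 0.0214, 0, 0, 0.0001]]
```

Request:
play_rows([
  [0.085,0,-0.001,0.02,0,0,0],
  [0.085,0,0,0.03,0,0,0],
  [0.085,0,0,0.03,0,0,0],
  [0.085,0,0,0.016,0,0,0],
  [0.085,0,0,0.01,0,0,0],
])

```text
clock: 10.12
tcp_pos: [0.4906, 0.296, 0.0855]
orientation: [-0.726, -3.055, 0.004]
contact_force: [-0.4, -0.3, 0.2]
grip_width: 0.0851
```

Request:
play_rows([
  [0.085,0,0,0,0,0,0],
  [0.085,0,0,0,0,0,0],
  [0.085,0,0,0,0,0,0],
])

```text
clock: 10.37
tcp_pos: [0.4924, 0.2977, 0.0892]
orientation: [0.725, 3.055, 0.003]
contact_force: [0.1, 0.6, 0.6]
grip_width: 0.0851
```

```bash
python3 - <<'E'
from h import *
f=grab('wrist','w11'); o=r.get_obs(); print(o['clock'],o['tcp_pos'],o['contact_force'],o['grip_width'],o['joints'].round(2)); tilt(o)
E
```

```text
10.4167 [0.49247787 0.29771854 0.0893086 ] [-0.27904797  0.63344146  0.65332902] 0.08489063546610116 [-0.09  0.6  -0.75  1.88  0.53  0.87  0.  ]
tool z [ 0.0022  0.0014 -1.    ] yaw_y 63.3001240522236
```

View pics/w11.png

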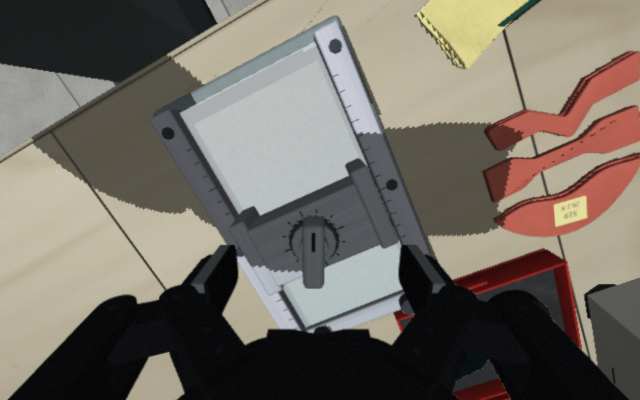

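Request:
play_rows([
  [0.085,0,-0.002,0.003,0,0,0],
  [0.06,0,0,0.001,0,0,0],
  [0.03,0,0,0,0,0,0],
  [0.03,0,0,0,0,0,0],
  [0.03,0,0,0,0,0,0],
], force=20)

```text
clock: 10.83
tcp_pos: [0.4908, 0.2951, 0.0839]
orientation: [0.725, 3.057, 0.0]
contact_force: [0.4, -0.5, -0.4]
grip_width: 0.0381
```

Request:
play_rows([
  [0.03,0,0,0,0,0,0],
  [0.03,0,0,0,0,0,0],
  [0.03,0,0,0,0,0,0],
])

```text
clock: 11.08
tcp_pos: [0.4907, 0.2952, 0.0838]
orientation: [0.725, 3.057, 0.0]
contact_force: [-0.2, -0.0, -0.3]
grip_width: 0.03
```

```bash
python3 - <<'E'
from h import *
f=grab('wrist','w12'); o=r.get_obs(); print(o['clock'],o['tcp_pos'],o['contact_force'],o['grip_width'],o['joints'].round(2)); tilt(o)
f=grab('side','s12'); crop('s12',235,215,120,110,5)
E
```

```text
11.1333 [0.49075389 0.29513079 0.08380326] [ 0.40207187 -0.60665736 -0.44387492] 0.030285228576622084 [-0.09  0.61 -0.74  1.89  0.54  0.86 -0.  ]
tool z [ 0.  0. -1.] yaw_y 63.31187416528634
```

View pics/w12.png

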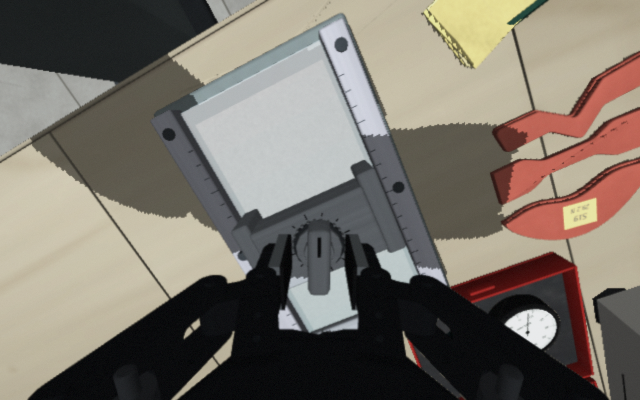

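View pics/s12_c235_215.png

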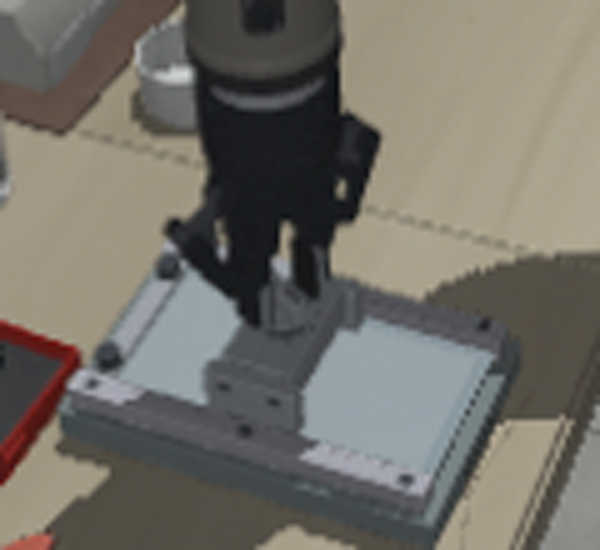

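Request:
play_rows([
  [0.02,0,0,-0.001,0,0,0],
  [0.005,0,0,0,0,0,0],
  [0.005,0,0,0,0,0,0],
  [0.005,0,0,0,0,0,0],
  [0.005,0,0,0,0,0,0],
], force=40)

```text
clock: 11.6
tcp_pos: [0.4909, 0.2954, 0.0851]
orientation: [0.725, 3.056, 0.001]
contact_force: [-0.2, -0.2, 3.9]
grip_width: 0.0106
```

Request:
play_rows([
  [0.005,0,0,0,0,0,0],
  [0.005,0,0,0,0,0,0],
  [0.005,0,0,0,0,0,0],
])

```text
clock: 11.85
tcp_pos: [0.4909, 0.2954, 0.0851]
orientation: [0.725, 3.056, 0.001]
contact_force: [-0.6, 0.4, 4.9]
grip_width: 0.0108
```

```bash
python3 - <<'E'
from h import *
f=grab('wrist','w13'); o=r.get_obs(); print(o['clock'],o['tcp_pos'],o['contact_force'],o['moment'],o['grip_width'],o['joints'].round(2)); tilt(o)
E
```

```text
11.9 [0.49083989 0.29535542 0.08508321] [-1.24306332  0.33261076  6.38587742] [-0.04965544  0.14305585 -0.00623079] 0.01104153138934301 [-0.09  0.61 -0.75  1.88  0.54  0.86 -0.  ]
tool z [ 4.e-04  3.e-04 -1.e+00] yaw_y 63.314450202082504
```

View pics/w13.png

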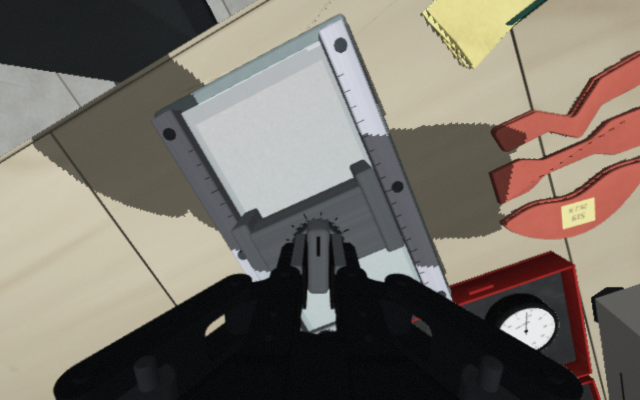

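Request:
play_rows([
  [0.005,0,0,0,0,0,0.05],
  [0.005,0,0,0,0,0,0.08],
  [0.005,0,0,0,0,0,0.08],
  [0.005,0,0,0,0,0,0.08],
  [0.005,0,0,0,0,0,0.06],
])

```text
clock: 12.32
tcp_pos: [0.4911, 0.2957, 0.0851]
orientation: [1.251, 2.881, 0.002]
contact_force: [0.5, 1.5, 3.5]
grip_width: 0.0109
```

```bash
python3 - <<'E'
from h import *
f=grab('wrist','w14'); o=r.get_obs(); print(o['clock'],o['tcp_pos'],o['contact_force'],o['moment'],o['grip_width'],o['joints'].round(2)); tilt(o)
E
```

```text
12.3667 [0.49111105 0.29567844 0.08509287] [-0.3627623   1.98594686  3.28009267] [ 0.30107122  0.05146893 -0.03026045] 0.011029781500173075 [-0.15  0.58 -0.66  1.89  0.47  0.83 -0.31]
tool z [ 0.001  0.001 -1.   ] yaw_y 42.90169862289107
```

View pics/w14.png

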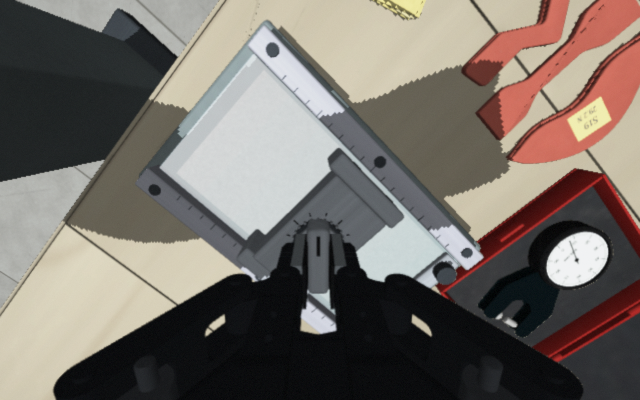

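The applicator stayed square between the rails while the bar turned with the jaws, so I'll keep turning.

Request:
play_rows([
  [0.005,0,0,0,0,0,0.07],
  [0.005,0,0,0,0,0,0.1],
  [0.005,0,0,0,0,0,0.1],
  [0.005,0,0,0,0,0,0.1],
  [0.005,0,0,0,0,0,0.1],
])

```text
clock: 12.78
tcp_pos: [0.4915, 0.2959, 0.0851]
orientation: [1.887, 2.511, 0.004]
contact_force: [2.5, 2.3, 0.9]
grip_width: 0.0111
```

Request:
play_rows([
  [0.005,0,0,0,0,0,0.1],
  [0.005,0,0,0,0,0,0.1],
  [0.005,0,0,0,0,0,0.1],
  [0.005,0,0,0,0,0,0.1],
  [0.005,0,0,0,0,0,0.08],
])

```text
clock: 13.2
tcp_pos: [0.492, 0.296, 0.0851]
orientation: [2.43, 1.991, 0.005]
contact_force: [2.1, 2.6, 1.2]
grip_width: 0.0108
```

```bash
python3 - <<'E'
from h import *
f=grab('wrist','w15'); o=r.get_obs(); print(o['clock'],o['tcp_pos'],o['contact_force'],o['moment'],o['grip_width'],o['joints'].round(2)); tilt(o)
E
```

```text
13.25 [0.49193818 0.29595635 0.08518219] [4.28680876 2.87236554 0.91592657] [ 0.65737731 -0.64149215 -0.0519613 ] 0.010794888957657438 [-0.31  0.53 -0.44  1.9   0.31  0.78 -1.12]
tool z [ 0.0024  0.0018 -1.    ] yaw_y -11.570591471344267
```

View pics/w15.png

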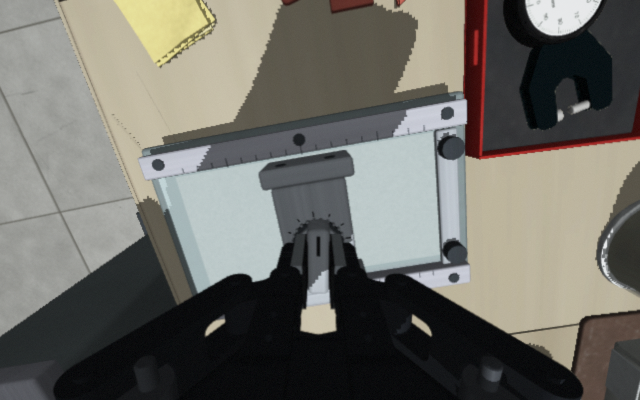

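Request:
play_rows([
  [0.005,0,0,0.0005,0,0,0.08],
  [0.005,0,0,0,0,0,0.1],
  [0.005,0,0,0,0,0,0.1],
  [0.005,0,0,0,0,0,0.1],
  [0.005,0,0,0,0,0,0.1],
])

```text
clock: 13.67
tcp_pos: [0.4925, 0.2957, 0.0851]
orientation: [-2.833, -1.358, -0.006]
contact_force: [3.5, 0.7, 4.1]
grip_width: 0.0107
```

Request:
play_rows([
  [0.005,0,0,0,0,0,0.1],
  [0.005,0,0,0,0,0,0.1],
  [0.005,0,0,0,0,0,0.1],
  [0.005,0,0,0,0,0,0.1],
  [0.005,0,0,0,0,0,0.06],
])

```text
clock: 14.08
tcp_pos: [0.4928, 0.2954, 0.0851]
orientation: [-3.068, -0.676, -0.006]
contact_force: [3.6, 0.9, 5.0]
grip_width: 0.0111
```

```bash
python3 - <<'E'
from h import *
f=grab('wrist','w16'); o=r.get_obs(); print(o['clock'],o['tcp_pos'],o['contact_force'],o['moment'],o['grip_width'],o['joints'].round(2)); tilt(o)
E
```

```text
14.1333 [0.49278095 0.29530376 0.08510849] [4.26866905 1.13486836 5.01106003] [ 0.10937039 -0.9761392  -0.02250678] 0.01083378049173838 [-0.49  0.5  -0.21  1.91  0.15  0.74 -1.92]
tool z [ 0.0036  0.0011 -1.    ] yaw_y -65.27484179603483
```

View pics/w16.png

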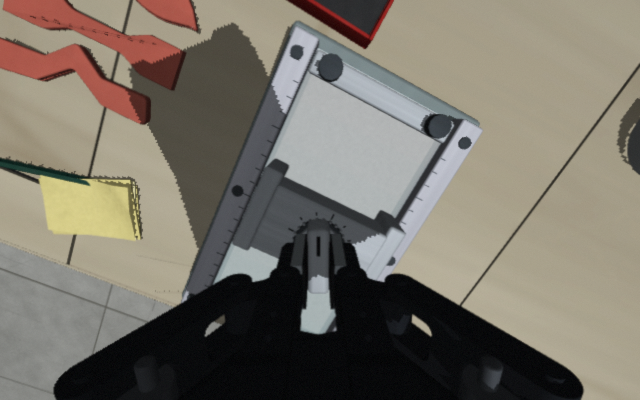

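Request:
play_rows([
  [0.005,0,0,0,0,0,0.08],
  [0.005,0,0,0,0,0,0.1],
  [0.005,0,0,0,0,0,0.1],
  [0.005,0,0,0,0,0,0.08],
  [0.005,0,0,0,0,0,0.04],
])

```text
clock: 14.55
tcp_pos: [0.4929, 0.2949, 0.0851]
orientation: [-3.14, -0.055, -0.006]
contact_force: [4.9, -0.5, 5.3]
grip_width: 0.011
```

Request:
play_rows([
  [0.005,0,0,0,0,0,0.03],
  [0.005,0,0,0,0,0,0.03],
  [0.005,0,0,0,0,0,0],
])

```text
clock: 14.8
tcp_pos: [0.4929, 0.2948, 0.0851]
orientation: [-3.141, 0.035, -0.005]
contact_force: [4.8, -0.7, 6.1]
grip_width: 0.0105
```

```bash
python3 - <<'E'
from h import *
f=grab('wrist','w17'); o=r.get_obs(); print(o['clock'],o['tcp_pos'],o['contact_force'],o['moment'],o['grip_width'],o['joints'].round(2)); tilt(o)
E
```

```text
14.85 [0.4929071  0.29480912 0.08510737] [ 5.52433575 -0.58303481  4.87507439] [-0.15280297 -1.08093426 -0.00371664] 0.01088793512982379 [-0.57  0.49 -0.1   1.92  0.07  0.73 -2.3 ]
tool z [ 3.5e-03  6.0e-04 -1.0e+00] yaw_y -91.22816942791052
```

View pics/w17.png

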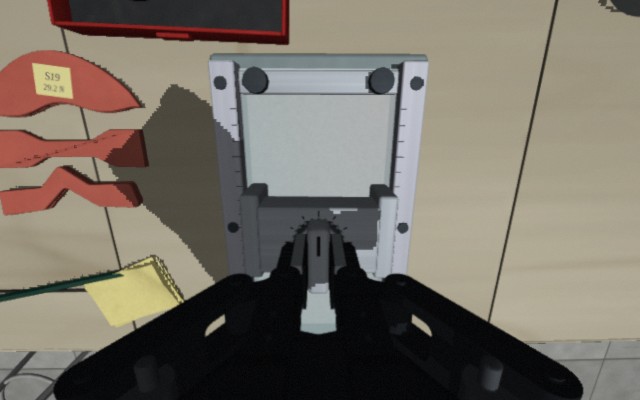

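Request:
play_rows([
  [0.005,0,0,0,0,0,0.03],
  [0.005,0,0,0,0,0,0.03],
  [0.005,0,0,0,0,0,0],
])

```text
clock: 15.1
tcp_pos: [0.4921, 0.2949, 0.0851]
orientation: [-3.139, 0.128, -0.004]
contact_force: [2.0, -0.5, 7.0]
grip_width: 0.0106
```

```bash
python3 - <<'E'
from h import *
f=grab('wrist','w18'); o=r.get_obs(); print(o['clock'],o['tcp_pos'],o['contact_force'],o['moment'],o['grip_width'],o['joints'].round(2)); tilt(o)
crop('w18',210,160,230,130,3.4)
E
```

```text
15.15 [0.4921284  0.29485907 0.08505238] [ 2.08527694 -1.42050757  6.80960634] [-0.17419472 -0.63929142  0.17473226] 0.011056390276500525 [-0.58  0.49 -0.08  1.92  0.06  0.73 -2.35]
tool z [ 2.3e-03  2.0e-04 -1.0e+00] yaw_y -94.60616305209591
```

View pics/w18_c210_160.png

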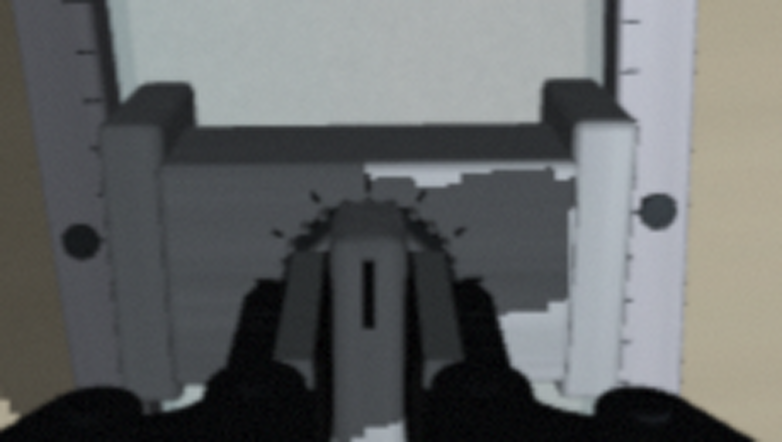

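The moment about z has risen to 0.17 N m and the applicator has started to turn with the screw (about 3°), so the blade is seated. I'll press a touch more, hold, then back off.

Request:
play_rows([
  [0.005,0,0,0,0,0,0.02],
  [0.005,0,0,0,0,0,0],
  [0.005,0,0,0,0,0,0],
  [0.005,0,0,0,0,0,0],
])

```text
clock: 15.48
tcp_pos: [0.4919, 0.2949, 0.0851]
orientation: [-3.137, 0.157, -0.003]
contact_force: [2.1, -0.7, 7.7]
grip_width: 0.0106
```

```bash
python3 - <<'E'
from h import *
f=grab('wrist','w19'); o=r.get_obs(); print(o['clock'],o['tcp_pos'],o['contact_force'],o['moment'],o['grip_width'],o['joints'].round(2)); tilt(o)
crop('w19',210,160,230,130,3.4)
E
```

```text
15.5333 [0.49190933 0.29496238 0.08506347] [ 1.68356396 -0.55272665  7.39283131] [-0.18104676 -0.43556706  0.22821792] 0.010904718811281992 [-0.59  0.49 -0.08  1.92  0.06  0.73 -2.37]
tool z [ 2.e-03  2.e-04 -1.e+00] yaw_y -95.71692652651444
```

View pics/w19_c210_160.png

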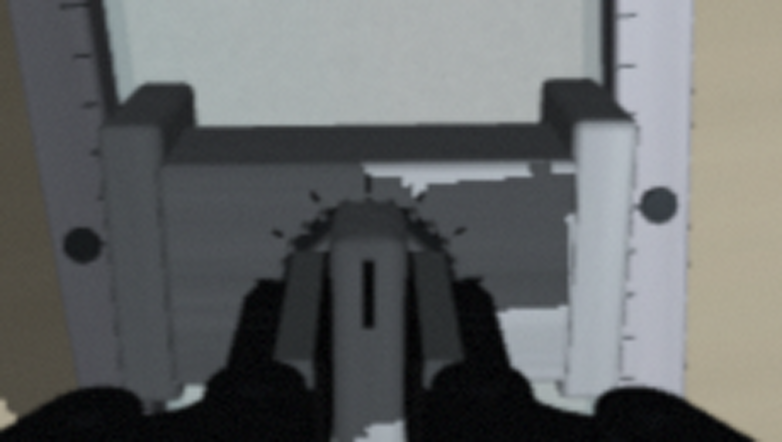

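Request:
play_rows([
  [0.005,0,0,0,0,0,-0.06],
  [0.005,0,0,0,0,0,-0.1],
  [0.005,0,0,0,0,0,-0.1],
  [0.005,0,0,0,0,0,-0.1],
  [0.005,0,0,0,0,0,-0.1],
])

```text
clock: 15.95
tcp_pos: [0.4919, 0.2954, 0.0851]
orientation: [-3.089, -0.569, -0.003]
contact_force: [2.1, 1.0, 6.6]
grip_width: 0.0108
```

Request:
play_rows([
  [0.005,0,0,0,0,0,-0.1],
  [0.005,0,0,0,0,0,-0.1],
  [0.005,0,0,0,0,0,-0.1],
  [0.005,0,0,0,0,0,-0.1],
  [0.005,0,0,0,0,0,-0.1],
])

```text
clock: 16.37
tcp_pos: [0.4915, 0.2959, 0.0851]
orientation: [-2.852, -1.316, -0.003]
contact_force: [1.5, 1.4, 6.7]
grip_width: 0.0111
```

Request:
play_rows([
  [0.005,0,0,0,0,0,-0.1],
  [0.005,0,0,0,0,0,-0.1],
  [0.005,0,0,0,0,0,-0.1],
  [0.005,0,0,0,0,0,-0.1],
  [0.005,0,0,0,0,0,-0.06],
])

```text
clock: 16.78
tcp_pos: [0.491, 0.2961, 0.0851]
orientation: [-2.476, -1.932, -0.003]
contact_force: [-0.6, 2.1, 6.6]
grip_width: 0.011
```

```bash
python3 - <<'E'
from h import *
f=grab('wrist','w20'); o=r.get_obs(); print(o['clock'],o['tcp_pos'],o['contact_force'],o['moment'],o['grip_width'],o['joints'].round(2)); tilt(o)
E
```

```text
16.8333 [0.49104017 0.29613239 0.08506036] [0.41905333 0.73454977 8.22124565] [ 0.2629272  -0.05310488  0.01574098] 0.010891005059600532 [-0.32  0.53 -0.43  1.9   0.3   0.78 -1.16]
tool z [ 9.0e-04  1.7e-03 -1.0e+00] yaw_y -13.936445131863582
```

View pics/w20.png

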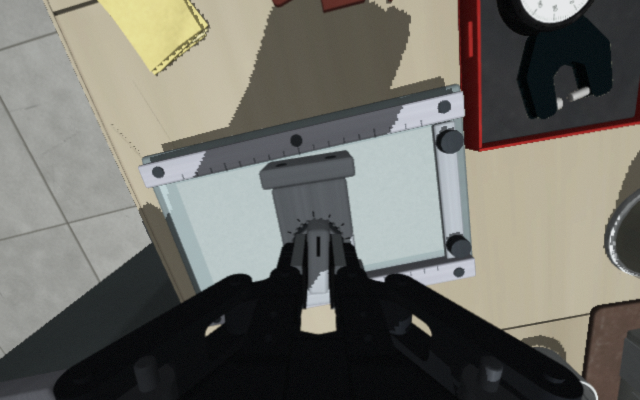

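```bash
python3 - <<'E'
from h import *
crop('w20',250,130,130,110,6)
E
```

```text
(no output)
```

View pics/w20_c250_130.png

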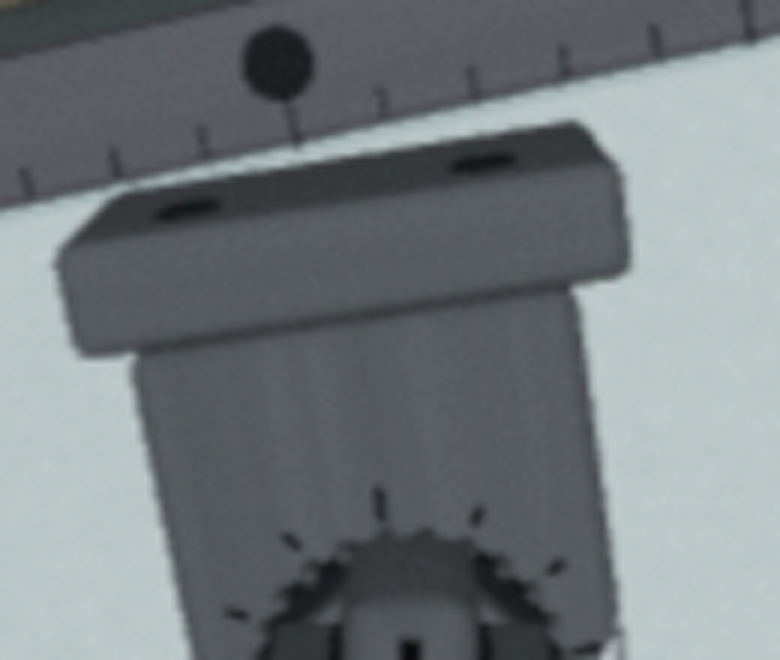

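```bash
python3 - <<'E'
from h import *
f=load('w20')
Q=lambda x,y,z: onz(f,250+(x+.5)/6-.5,130+(y+.5)/6-.5,z)
A=lambda p,q: np.degrees(np.arctan2(*(q-p)[[1,0]])).round(2)
print(A(Q(80,245,.07),Q(600,165,.07)),A(Q(85,357,.07),Q(628,273,.07)),A(Q(130,194,.038),Q(580,122,.038)), 'rail',A(Q(0,208,.046),Q(775,38,.046)))
E
```

```text
-5.31 -5.09 -5.03 rail -1.81
```

Request:
play_rows([
  [0.005,0,0,0,0,0,-0.07],
  [0.005,0,0,0,0,0,-0.06],
  [0.005,0,0,0,0,0,-0.02],
  [0.005,0,0,0,0,0,0],
  [0.005,0,0,0,0,0,0],
])

```text
clock: 17.25
tcp_pos: [0.4909, 0.2962, 0.0851]
orientation: [-2.329, -2.107, -0.003]
contact_force: [-0.3, 2.7, 8.2]
grip_width: 0.0108
```

Request:
play_rows([
  [0.005,0,0,0,0,0,0],
  [0.005,0,0,0,0,0,0],
  [0.005,0,0,0,0,0,0],
  [0.005,0,0,0,0,0,0],
])

```text
clock: 17.58
tcp_pos: [0.4909, 0.2962, 0.0851]
orientation: [-2.329, -2.107, -0.003]
contact_force: [0.0, 1.6, 6.7]
grip_width: 0.011
```

```bash
python3 - <<'E'
from h import *
f=grab('wrist','w21'); o=r.get_obs(); print(o['clock'],o['tcp_pos'],o['contact_force'],o['moment'],o['grip_width'],o['qvel'].round(3)); tilt(o)
crop('w21',230,120,170,125,4.7)
f=grab('side','s21'); crop('s21',235,215,120,110,5); grab('top','t21')
E
```

```text
17.6333 [0.49086519 0.29614541 0.08505934] [0.49271825 1.59319588 7.30457085] [0.34160038 0.04028785 0.05966287] 0.010893887648537905 [-0.002 -0.002  0.    -0.001 -0.001  0.001  0.001]
tool z [ 9.0e-04  1.4e-03 -1.0e+00] yaw_y -5.730776357144807
```

View pics/w21_c230_120.png

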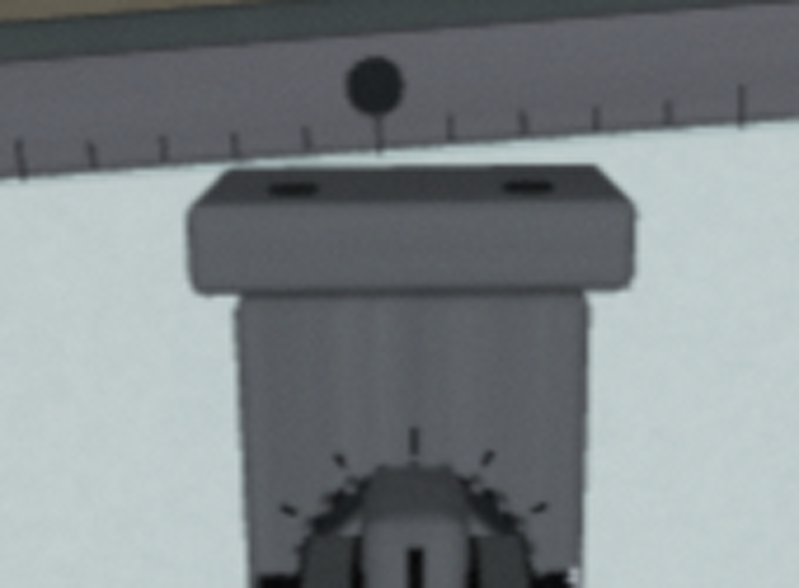

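The index line lies on the 90° tick, with the bar square to the beam. The applicator is about 4° off the rails, the arm is still, and it presses down with about 7 N. I'm handing the job in.

```bash
python3 - <<'E'
from h import *
print(r.hand_in()); o=r.get_obs(); print(o['clock'],o['tcp_pos'],o['contact_force'],o['grip_width'])
E
```

```text
the job is handed in; nothing more can be done
None
the job is handed in; nothing more can be done
```

The job is handed in at about 17.6 s of the 69 s allowed. The applicator stands on the glass between the rails, and the gripper is still holding the thumbscrew about a quarter turn back from its seat.

- **Placing:** I gripped the beam, set the applicator down about 2 mm from the middle of the plate, and opened the gripper fully. The load on the wrist went from about −7 N to 0 before I let go, so it was bearing on the glass.
- **Seating:** I turned the screw about 2.7 rad clockwise. The moment about z then rose to 0.17–0.23 N m and the applicator began to turn with the screw, which shows the blade was on its stop. I held it there about 0.3 s.
- **Backing off:** I turned the tool back 90.0° (from −95.7° to −5.7°). The last wrist picture shows the bar square to the beam, with the index line on the 90° tick.
- **Last readings:** The fingers were closed on the bar at 10.9 mm with 40 N commanded. The joints were still, and the arm was pressing down with about 7 N.

**Not ideal or not checked:**
- Reaching the stop turned the applicator about 4° (0.07 rad) between the rails. It stayed there, within the 0.2 rad limit.
- The final side and top pictures could not be viewed because the picture limit was reached. I therefore have no final picture check of the flat stand or of the cup, dish and calculator. My path kept clear of all three.

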